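Shut the storage box and snap its latch over

TASK

Push the wooden lid of the storage box fully shut with the fingertips, then push the steel latch lever on the box's side over its centre, towards the lid, so that it snaps over and stays there. Only touch and push: do not take hold of or lift anything, do not swing the lid further open, and leave the jar, the shaker, the glass and the mug standing where they are.

Things in the scene. Friction and masses are not known exactly. Their poses are not given: they have to be found in the camera images.
- storage_box: White open-topped box fixed to the worktop, 170 (x) x 170 (y) x 70 mm high to the rim; wooden lid hinged on its +x side, steel latch lever in the middle of its -x side. Origin: centre of the underside; x from latch side to hinge side, y along the hinge, z up. The latch side faces roughly to the robot's right, the hinge side left.
- lid (a joint): Lid hinge, rad: 0 = fully shut, positive = raised (starts 0.35 to 0.75, stop 1.4). Board 172 x 172 x 12 mm, 0.15 kg; shut, its top is 82 mm above the worktop. Hinge line along the box's y at box x = +85, z = 70 mm. Stiff: it stays at the angle it is left at; 1 to 2 N straight down 120 mm from the hinge lowers it.
- lid_edge (a point): Middle of the lid's free edge, on the lid's top face, 172 mm from the hinge (above the latch when shut). Keep the arm off the wall cabinet above: its underside is 0.46 m above the worktop and it begins about 0.57 m ahead of the robot's base.
- latch (a joint): Latch lever, rad: 0 = open stop, handle leaning away from the box 0.8 rad from upright (start); 0.8 = upright, the centre; 1.6 = latched stop, leaning over the lid. An over-centre spring drives it to the nearer stop: about 3 N square to the tip (4 N level) starts it from the open stop, less and less up to the centre; past about 0.85 it snaps to 1.6 by itself.
- latch_tip (a point): Centre of the rolled end (10 mm thick, 20 mm wide along the box's y) of the latch handle, a steel strip 16 mm wide, 6 mm thick; 56 mm from the pivot. Open, it is at box x = -137 mm, y = 0, z = 129 mm; upright at z = 146 mm. Level with the tip, the outer side of the handle is free to push.
- spice_jar: Glass spice jar with steel lid, 47 mm across, 99 mm tall, loose; origin at the centre of its underside. Bystander.
- salt_shaker: Glass salt shaker with steel top, 44 mm across, 90 mm tall, loose; origin at the centre of its underside. Bystander.
- water_glass: Clear drinking glass, 74 mm across, 148 mm tall, loose, behind the box, far right; origin at the centre of its underside. Bystander.
- mug: Mug, about 86 mm across without handle, 99 mm tall, loose, behind the box to the right; origin at the centre of its underside. Bystander.
- latch_pivot (a point): Middle of the latch's pivot line, which runs along the box's y, at box x = -97 mm, y = 0, z = 89.5 mm. A second, shorter arm (26 mm, with a rubber pad) on the same pivot stands upright while the latch is open and lies on the lid when latched; it is not the handle.

How it is judged:
By the outcome, as a careful person would: the job done as asked, in the order asked, and still so for the second after the job is handed in, with the robot touching nothing.
It also fails if it takes over 42 s, if anything falls off the work surface, if the arm or the gripper's body presses on something with over 40 N, if the wrist force passes 120 N, or if a joint passes its speed limit or range.

ROBOT

A 6-joint arm with a two-finger parallel gripper is mounted at the origin on a cart in front of the work surface, level with it; the furniture and walls round the work are solid. World frame = base frame: x ahead of the robot, y to its left, z up, the work surface at z = 0. Lengths are in m, angles in degrees, forces in N, time in s.
With the tool pointing down it reaches from about 0.375 to 0.9 m from the base axis. Payload 3.1 kg.
Tool frame: the origin (TCP) lies between the finger pads; the fingertips stand 22 mm ahead of it and the grasp point (between the pads) lies 3 mm ahead of it; z points along the fingers, y is the line along which they close (so a half turn about z gives the same grasp; the last joint's range is limited). The gripper opens to 87 mm and grips with 3 to 60 N. Pads are 19 mm wide; open, the fingers measure 117 mm over their backs; the gripper's body (75 mm by 190 mm) begins 51 mm behind the grasp point.
Start: joints at [59.674, 30.224, 82.088, -0, 67.689, -10.227], TCP at [0.215, 0.587, 0.245] pointing down, gripper open.
Joint ranges: [-176.69, 176.69], [-43.24, 126.21], [12.49, 139.97], [-82, 262], [0, 151.66], [-163.58, 163.58]. Speed limits (degrees/s): [159.86, 159.86, 180, 180, 180, 180].

INTERFACE

Orientations are given as a 3x3 rotation matrix whose columns are the frame's x, y, z axes.
In Python, from rig import bot, capture, search_frame, outline_of, spot_point gives the robot as it stands.
- The arm moves only by the tool jog_arm, never from a script. Its argument "rows" is text: rows parted by semicolons, each of 7 numbers parted by spaces: the opening, from 0 (shut) to 1 (fully open), then the shift along the tool's x, y, z as a fraction of full scale, then the turn, a rotation vector about the tool's x, y, z as a fraction of full scale. A call has 1 to 20 rows; each row is the pose to reach, as a shift and turn from the pose commanded when the call began, along the tool's axes at that moment; what a row does not reach only later rows make up. Full scale, the value 1, is 0.5 m for a shift and pi/4 rad for a turn. A row lasts 1/12 s, in which the tool goes at most 41.7 mm and 7.16 degrees, less where a joint would pass 70% of its speed; a pose out of reach is approached as far as the arm can. A call with a number of a shift or a turn outside -1 to 1 is refused whole. A call with a gripper value outside its range is refused whole. The fingers move at their own pace and stop on an object; the grip force is fixed at half the most. Time passes only in rows, so rows that repeat a pose let the fingers close. It gives the time, the measured TCP pose, the force, the opening and the grip force at its end, in the units of the state.
- bot.read_state(): the state, without advancing time (a new reading comes with each control period).
- capture(name): name is "side" or "top"; returns a dict with "pixels" (384x512x3 uint8, red, green, blue), "fx", "fy", "cx", "cy" (pixels), "R" (3x3) and "t" (3): a world point X has camera coordinates R X + t. Camera axes: x right, y down, z forward; pixel columns grow to the right and rows downward; lengths in m; the calibration is good to about 2 mm. A picture is of the moment at which its call begins. There is no depth.
- bot.hand_in(): hands the job in; it is judged then, once.
Trained networks look in a picture, given as the dict that the camera call returned (one of the last four; its "shot" number tells which), for a name from the list of things; names that differ only in an ending like _2 or _b are one class to them, and where a whole thing is asked for, a point or a joint stands for the part that bears it (a point fixed in the world has none). Each returns a list of dicts, best first, with "conf" (0 to 1); they miss things now and then, are a little off and sometimes report something else, mostly with a low value. They report only what shows in the picture. A call takes as long as a camera call.
- search_frame(label, picture): "point" ([x, y, z] in m, in world coordinates, good to about 4 mm: the middle of the surface that is visible of it).
- outline_of(label, picture): "region" (384x512 bool, what is visible of it).
- spot_point(label, picture): "point" ([x, y, z] in m, in world coordinates, good to about 4 mm: a listed point, or the origin of a listed thing).
The state is a dict: "time_s": time; "joint_positions": joint angles; "qvel": joint speeds; "tau": joint torques, N m; "position": TCP position; "tcp_rot": TCP orientation; "force": force on the tool from outside, world axes, zero at the start; "moment": the same for the moment, N m; "opening": opening from 0.0 (shut) to 1.0 (fully open); "grasp_force": force on a finger pad.
Only numpy, scipy, OpenCV 4.12 (cv2) and the standard library are available. Lean on these libraries where they do the work, as an engineer would, in place of code of your own. Each camera call takes 0.05 s, during which the arm holds its last target. There are 200 camera calls.

## Working session

There is one attempt and no reset: what is moved stays moved. The work goes in short steps, Python scripts to look and compute and a tool call to move; the robot and the scene stay as the last step left them, time stands still between calls to the robot, and variables do not carry over. Pictures are saved under pics/ and viewed, at most 10 in all, crops included, and the job is handed in when it is done.

Besides the shell and the picture viewer there is one more tool, called after "Emit:" as name(argument=value, ...) on one line, values as JSON. jog_arm: Moves the arm, as the interface text tells. Its arguments: {"type":"object","properties":{"rows":{"type":"string"}},"required":["rows"]}

```bash
mkdir -p pics
python3 - <<'E'
from rig import *
import cv2,numpy as np
s=bot.read_state();print(s['time_s'],s['position'],np.round(s['tcp_rot'],3).tolist(),s['force'])
ims=[]
for n in('side','top'):
    p=capture(n);ims.append(p['pixels'])
    print(n,np.round(-p['R'].T@p['t'],3))
    for l in('storage_box','lid_edge','latch_tip','latch_pivot','spice_jar','salt_shaker','water_glass','mug'):
        for d in spot_point(l,p)[:1]:print(l,np.round(d['point'],4),round(d['conf'],2))
cv2.imwrite('pics/a.png',cv2.resize(np.hstack(ims)[:,:,::-1],(800,300)))
E
```

```text
0.0 [0.21440544 0.58635464 0.24356795] [[-0.939, 0.344, -0.001], [0.344, 0.939, -0.002], [0.0, -0.002, -1.0]] [0.35986399 0.34503494 0.21013353]
side [0.525 0.851 0.843]
storage_box [ 0.4911  0.1262 -0.0054] 0.8
lid_edge [0.5023 0.0825 0.1796] 0.82
latch_tip [ 0.5152 -0.0139  0.1269] 0.62
latch_pivot [0.5052 0.0287 0.093 ] 0.65
spice_jar [ 0.6425 -0.0686 -0.0029] 0.71
salt_shaker [ 0.5343  0.3512 -0.0065] 0.7
water_glass [ 6.329e-01 -3.209e-01 -6.000e-04] 0.91
mug [ 0.6873 -0.1838  0.0032] 0.9
top [ 0.367 -0.003  1.212]
storage_box [0.4898 0.13   0.0042] 0.74
lid_edge [0.4968 0.0815 0.1822] 0.59
latch_tip [ 0.5116 -0.0056  0.1292] 0.44
latch_pivot [0.5081 0.0346 0.0889] 0.87
spice_jar [ 6.445e-01 -6.990e-02  6.000e-04] 0.73
salt_shaker [0.5362 0.3596 0.002 ] 0.57
water_glass [ 6.318e-01 -3.191e-01  3.000e-04] 0.9
mug [ 6.867e-01 -1.878e-01 -2.000e-04] 0.62
```

View pics/a.png

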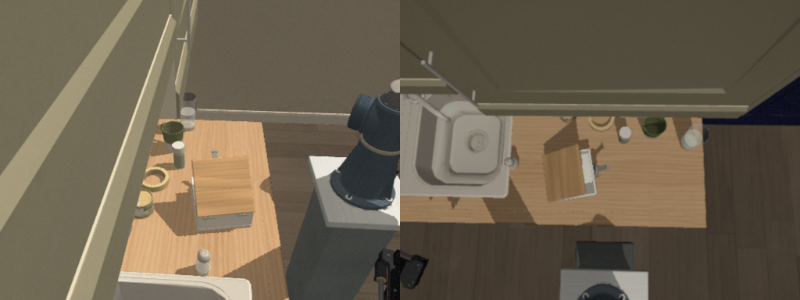

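The pictures show the box in the middle of the worktop (side view about 222,190; top view about 570,173). The lid is raised towards the latch at top (600,168). The spice jar, mug and glass are behind it to the right, and the shaker is to the left. The network points agree with this: box x is at yaw ≈ 100° and the lid at ≈ 0.62 rad. I'll move above the lid with the fingers closed.

Emit:
jog_arm(rows="0 -0.22 -0.187 0.01 0 0 0.3; 0 -0.44 -0.374 0.02 0 0 0.6; 0 -0.66 -0.56 0.03 0 0 0.9; 0 -0.877 -0.748 0.04 0 0 1; 0 -0.877 -0.748 0.04 0 0 1; 0 -0.877 -0.748 0.04 0 0 1; 0 -0.877 -0.748 0.04 0 0 1; 0 -0.877 -0.748 0.04 0 0 1; 0 -0.877 -0.748 0.04 0 0 1; 0 -0.877 -0.748 0.04 0 0 1; 0 -0.877 -0.748 0.04 0 0 1; 0 -0.877 -0.748 0.04 0 0 1; 0 -0.877 -0.748 0.04 0 0 1; 0 -0.877 -0.748 0.04 0 0 1; 0 -0.877 -0.748 0.04 0 0 1; 0 -0.877 -0.748 0.04 0 0 1; 0 -0.877 -0.748 0.04 0 0 1; 0 -0.877 -0.748 0.04 0 0 1")

```text
time_s: 2.4
position: [0.497, 0.086, 0.2245]
tcp_rot: [[-0.422, 0.907, -0.001], [0.907, 0.422, 0.0], [0.001, -0.001, -1.0]]
force: [-0.3, 0.6, -0.1]
opening: 0.002
grasp_force: 0.0
```

Emit:
jog_arm(rows="0 0 0 0 0 0 0.16; 0 0 0 0 0 0 0.333; 0 0 0 0.02 0 0 0.333; 0 0 0 0.04 0 0 0.333; 0 0 0 0.055 0 0 0.333; 0 0 0 0.07 0 0 0.333; 0 0 0 0.085 0 0 0.333; 0 0 0 0.1 0 0 0.333; 0 0 0 0.115 0 0 0.333; 0 0 0 0.13 0 0 0.333; 0 0 0 0.145 0 0 0.333; 0 0 0 0.16 0 0 0.333; 0 0 0 0.175 0 0 0.333; 0 0 0 0.19 0 0 0.333; 0 0 0 0.2 0 0 0.333; 0 0 0 0.21 0 0 0.333; 0 0 0 0.22 0 0 0.333; 0 0 0 0.228 0 0 0.333; 0 0 0 0.234 0 0 0.333; 0 0 0 0.234 0 0 0.333")

```text
time_s: 4.07
position: [0.4977, 0.0851, 0.107]
tcp_rot: [[-0.172, 0.985, -0.001], [0.985, 0.172, 0.0], [0.0, -0.001, -1.0]]
force: [0.5, 0.4, -0.8]
opening: 0.007
grasp_force: 0.0
```

Emit:
jog_arm(rows="0 0 0 0.003 0 0 0; 0 0 0 0.006 0 0 0; 0 0 0 0.009 0 0 0; 0 0 0 0.009 0 0 0")

```text
time_s: 4.4
position: [0.498, 0.085, 0.1043]
tcp_rot: [[-0.172, 0.985, 0.0], [0.985, 0.172, -0.0], [-0.0, 0.0, -1.0]]
force: [-2.1, -0.6, 10.8]
opening: 0.008
grasp_force: 4.8
```

```bash
cat > look.py <<'E'
from rig import *
import cv2,numpy as np,sys
ims=[]
for n in('side','top'):
    p=capture(n);X=np.array([.51,.05,.1]);c=p['R']@X+p['t'];u=int(p['fx']*c[0]/c[2]+p['cx']);v=int(p['fy']*c[1]/c[2]+p['cy'])
    h=70;u=min(max(u,h),511-h);v=min(max(v,h),383-h)
    ims.append(cv2.resize(p['pixels'][v-h:v+h,u-h:u+h],(400,400),interpolation=2))
    for l in('lid_edge','latch_tip','latch_pivot','spice_jar'):
        for d in spot_point(l,p)[:1]:print(n,l,np.round(d['point'],4),round(d['conf'],2))
cv2.imwrite(sys.argv[1],np.hstack(ims)[:,:,::-1])
E
python3 look.py pics/b.png
```

```text
side lid_edge [0.5103 0.0455 0.0844] 0.9
side latch_pivot [0.5038 0.0295 0.0934] 0.89
side spice_jar [ 6.402e-01 -7.200e-02  5.000e-04] 0.92
top lid_edge [0.5064 0.0418 0.0832] 0.65
top latch_tip [ 0.5104 -0.0057  0.1266] 0.52
top latch_pivot [0.5089 0.0313 0.0902] 0.84
top spice_jar [ 0.6451 -0.0645  0.0011] 0.65
```

View pics/b.png

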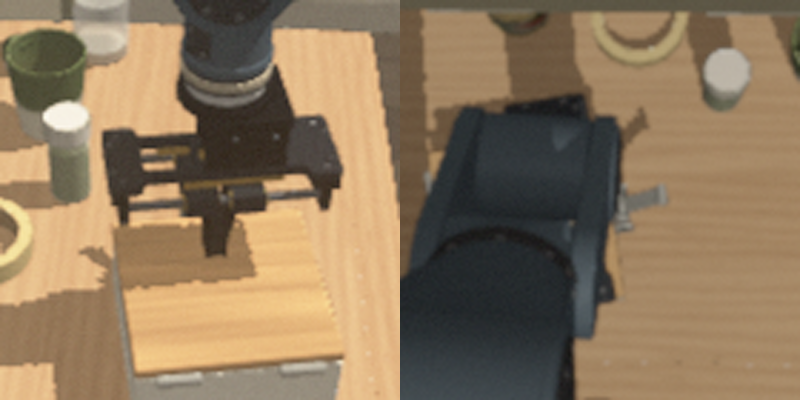

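The lid is shut: TCP z is 0.104 with 10.8 N on the fingertips, and both views show the edge at z ≈ 0.083. The open latch handle shows in the top crop at about (640,200). Next I'll rise, pass over the latch and come down outside its tip.

Emit:
jog_arm(rows="0 0 0 -0.05 0 0 0; 0 0 0 -0.11 0 0 0; 0 0 0 -0.17 0 0 0; 0 0 0 -0.17 0 0 0; 0 -0.06 0 -0.17 0 0 0; 0 -0.12 0 -0.17 0 0 0; 0 -0.18 0 -0.17 0 0 0; 0 -0.24 0 -0.17 0 0 0; 0 -0.282 0 -0.17 0 0 0; 0 -0.282 0 -0.17 0 0 0; 0 -0.282 0 -0.17 0 0 0; 0 -0.282 0 -0.13 0 0 0; 0 -0.282 0 -0.1 0 0 0; 0 -0.282 0 -0.072 0 0 0; 0 -0.282 0 -0.072 0 0 0; 0 -0.282 0 -0.072 0 0 0")

```text
time_s: 6.23
position: [0.5213, -0.0525, 0.1384]
tcp_rot: [[-0.173, 0.985, -0.003], [0.985, 0.173, 0.001], [0.002, -0.002, -1.0]]
force: [0.2, -0.2, 0.1]
opening: 0.002
grasp_force: 0.0
```

```bash
python3 look.py pics/c.png
```

```text
side lid_edge [0.5081 0.0441 0.0824] 0.75
side latch_tip [0.5083 0.0434 0.0838] 0.48
side latch_pivot [0.5069 0.0309 0.092 ] 0.91
side spice_jar [ 0.6406 -0.07    0.0011] 0.71
top lid_edge [0.5058 0.0441 0.0844] 0.57
top latch_pivot [0.5055 0.0337 0.089 ] 0.83
top spice_jar [ 0.6469 -0.0672  0.0026] 0.61
```

View pics/c.png

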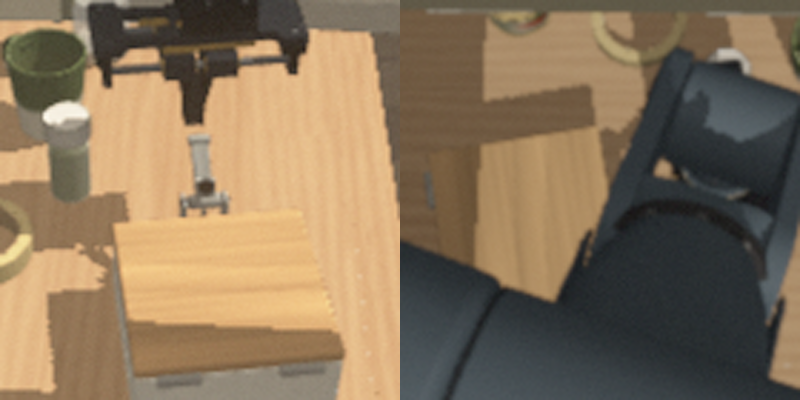

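The lid stays shut. In the side crop the fingers, at (195,115), are in line with the open latch tip at (200,140) and just outside it. Now I push towards the lid.

Emit:
jog_arm(rows="0 0.02 0 0 0 0 0; 0 0.04 0 0 0 0 0; 0 0.055 0 0 0 0 0; 0 0.07 0 0 0 0 0; 0 0.085 0 0 0 0 0; 0 0.1 0 0 0 0 0; 0 0.115 0 0 0 0 0; 0 0.125 0 0 0 0 0; 0 0.135 0 0 0 0 0; 0 0.145 0 0 0 0 0; 0 0.152 0 0 0 0 0; 0 0.158 0 0 0 0 0; 0 0.158 0 0 0 0 0; 0 0.158 0 0 0 0 0")

```text
time_s: 7.9
position: [0.5084, 0.0243, 0.1388]
tcp_rot: [[-0.173, 0.985, -0.001], [0.985, 0.173, 0.0], [0.0, -0.001, -1.0]]
force: [0.5, -0.4, -0.7]
opening: 0.006
grasp_force: 0.0
```

```bash
python3 look.py pics/d.png
```

```text
side lid_edge [0.5098 0.0462 0.0839] 0.8
side latch_tip [0.5012 0.0696 0.1244] 0.43
side latch_pivot [0.5077 0.03   0.091 ] 0.83
side spice_jar [ 0.6434 -0.0699 -0.0011] 0.91
top spice_jar [ 0.6449 -0.0662  0.0026] 0.7
```

View pics/d.png

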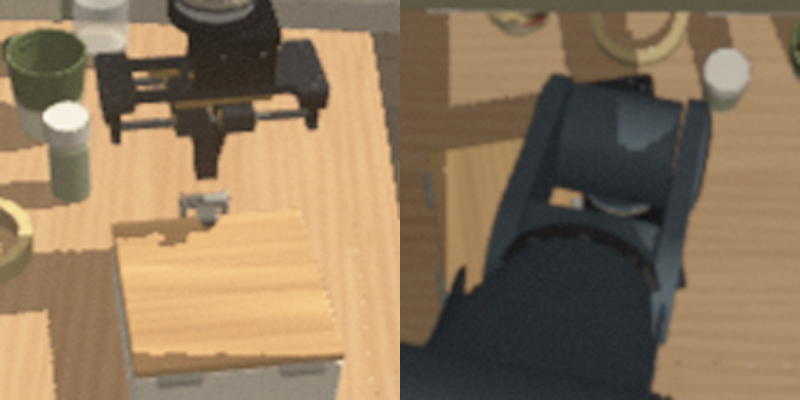

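The latch tip now reads at box x ≈ -59 mm, z ≈ 0.124, over the lid, and the force is zero, so it has snapped over. I'll back off and check.

Emit:
jog_arm(rows="0 -0.04 0 0 0 0 0; 0 -0.08 0 0 0 0 0; 0 -0.12 0 0 0 0 0; 0 -0.16 0 -0.04 0 0 0; 0 -0.2 0 -0.08 0 0 0; 0 -0.2 0 -0.1 0 0 0; 0 -0.2 0 -0.1 0 0 0; 0 -0.2 0 -0.1 0 0 0")

```text
time_s: 9.07
position: [0.5255, -0.0741, 0.1892]
tcp_rot: [[-0.172, 0.985, 0.0], [0.985, 0.172, 0.0], [0.0, 0.0, -1.0]]
force: [-1.0, 0.4, -0.7]
opening: 0.006
grasp_force: 0.0
```

```bash
python3 look.py pics/e.png
```

```text
side lid_edge [0.5109 0.0437 0.082 ] 0.74
side latch_tip [0.4991 0.0679 0.129 ] 0.63
side latch_pivot [0.5076 0.0297 0.0937] 0.59
side spice_jar [ 0.6425 -0.0706 -0.0015] 0.63
top lid_edge [0.5046 0.0414 0.0817] 0.55
top latch_tip [0.4979 0.0732 0.13  ] 0.57
top latch_pivot [0.5092 0.0338 0.0886] 0.67
top spice_jar [0.5078 0.0304 0.0908] 0.61
```

View pics/e.png

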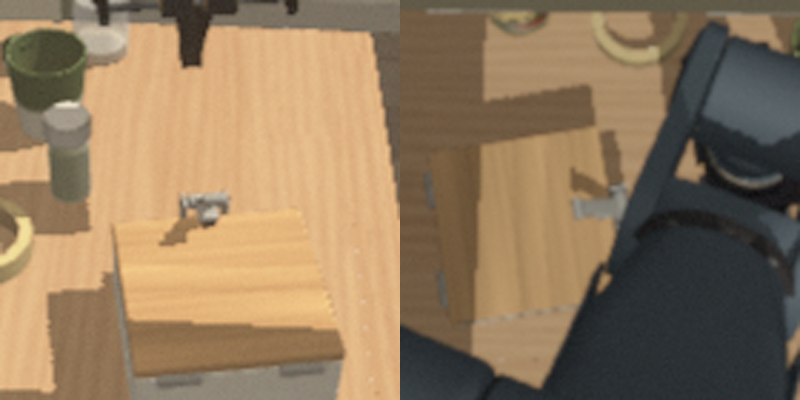

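The lid is shut and the latch lies over it (top crop about 600,205; tip at box x ≈ -57, z ≈ 0.129). The jar and mug haven't moved, and the arm is clear.

```bash
python3 -c "
from rig import bot
print(bot.hand_in())"
```

```text
the job is handed in; nothing more can be done
None
```

The lid is fully shut, the latch is snapped over and holding on it, the arm is clear of everything, and the job was handed in at about 9 s.

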